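Release the cam stop and push the pad square on a print-finishing jig

ROBOT

A 7-joint arm with a two-finger parallel gripper is mounted at the origin on the work surface. World frame = base frame: x ahead of the robot, y to its left, z up, the work surface at z = 0. Lengths are in mm, angles in rad, forces in N, time in s.
With the tool pointing down it reaches from about 425 to 875 mm from the base axis. Payload 9.9 kg.
Tool frame: the origin (TCP) lies midway between the tips of the shut fingers; the grasp point (between the pads) lies 19 mm behind it; z points along the fingers, y is the direction in which the jaws open and shut (so a half turn about z gives the same grasp; the last joint's range is limited). The gripper opens to 85 mm and grips with 20 to 120 N. Pads are 22 mm wide; open, the fingers measure 114 mm over their backs; the gripper's body (76 mm by 85 mm) begins 54 mm behind the grasp point. The pads swing forward as they close: fully open they stand 13 mm farther back than shut.
Start: joints at [1.148, 0.576, 0.025, 1.437, -0.015, 1.129, -0.057], TCP at [224.344, -636.631, 231.289] pointing down, gripper open.
Joint ranges: [-2.76, 2.76], [-0.34, 2.15], [-1.52, 1.57], [0.19, 2.46], [-1.09, 4.23], [0.17, 1.99], [-2.82, 2.82]. Speed limits (rad/s): [2.22, 2.22, 3.01, 3.01, 3.14, 3.14, 3.14].

INTERFACE

Orientations are given as a rotation vector (axis times angle).
In Python, from plant import robot gives the robot as it stands. Calls block until the motion is done:
- robot.reach(position, orientation): joint-space move of the TCP to a pose.
- robot.move_l(position, rot=None, speed=150): straight line of the TCP; rot=None keeps the orientation; speed is the mean speed in mm/s.
- robot.set_joints(angles): joint-space move.
- robot.grip(opening, grip_force=None): finger opening in mm; grip_force is the grip in N (None keeps the last); returns when the fingers have stopped.
- robot.pause(seconds).
- robot.solve_ik(position, orientation): joint angles nearest the present ones, or None.
- robot.capture(name): name is "scene" or "top" or "wrist"; returns a dict with "image" (384x512x3 uint8, red, green, blue), "vertical_fov" (degrees; the focal length in pixels is half the picture's height over the tangent of half this angle, whatever the lens; pixels are square), "cx", "cy" (the principal point, pixels), "cam_to_world" (4x4, takes a point from camera to world coordinates). Camera axes: x right, y down, z forward; pixel columns grow to the right and rows downward; lengths in mm; the calibration is good to about 2 mm. A picture is of the moment at which its call begins. There is no depth.
A pose or a line that the arm cannot do raises robot.IKError and nothing moves.
- robot.sign_off(): hands the job in, once; it reports no verdict.
Readings, each from a call of its own:
- robot.get_t(): time.
- robot.get_q(): joint angles.
- robot.get_qd(): joint speeds.
- robot.get_joint_efforts(): joint torques, N m.
- robot.get_eef_pos(): TCP position.
- robot.get_orientation(): TCP orientation.
- robot.get_ft_force(): force on the tool from outside, world axes, zero at the start.
- robot.get_ft_torque(): the same for the moment, N m.
- robot.get_grip_width(): finger opening in mm.
Only numpy, scipy, OpenCV 4.12 (cv2) and the standard library are available. Lean on these libraries where they do the work, as an engineer would, in place of code of your own. Each camera call takes 0.05 s, during which the arm holds its last target. There are 200 camera calls.

TASK

On the blue pad-squaring jig, push the red cam lever round by its black post until it points straight ahead towards the fence end, so that the brass cam shows its low side to the slide. Only then push the slide with its yellow face forward, until it is fully home and has seated the green note pad against the fence; never press the slide against the raised cam. Push with the fingertips only: move the pad by means of the slide, not by hand, lift nothing, leave everything else on the bench where it is, and leave the jig clear.

Things in the scene. Friction and masses are not known exactly. Their poses are not given: they have to be found in the camera images.
- jig: Blue base plate fixed to the bench, 230 x 240 x 12 mm (x -130 to +100, y -115 to +125 mm). Origin on the bench; its x axis is forward, the way the slide is pushed; z up. At the forward end an aluminium fence, y -110 to +30 mm, 20 mm thick, top 52 mm above the bench; its face towards the slide is at x = 72 mm. Place and yaw vary.
- cam_pivot (a point): The vertical axis of the cam, at the plate's top: jig x 20, y 85, z 12 mm. The brass disc turning about it is 64 mm across, its centre 14 mm off the axis towards the lever (raised side), its top 30 mm above the bench; a white dot marks the low side.
- cam (a joint): Angle of the cam and its red lever, rad, counter-clockwise from above. 0: lever along the jig's +x, low side to the slide (free to go home within about 0.5 of it). Starts at 1.5 to 2.6 (lever towards the jig's +y or back), raised side in the slide's way: turn it clockwise. Limits -0.7 and 2.8, no stop or detent at 0. Stays where left; about 3.5 N at the post turns it.
- cam_post (a point): Middle of the black upright post at the end of the red lever, 75 mm from the pivot, 65 mm above the bench. The post is 16 mm in diameter and free all round from 39 to 91 mm above the bench. The lever beneath is 8 mm thick and 16 mm wide, its top 39 mm above the bench.
- slide (a joint): Travel of the follower slide along the jig's +x, m: 0 fully back, 0.045 fully home (end stop). It starts between 0 and 0.012. About 3 N of friction; it stays where it is left. With the cam raised it meets the cam at 0.019 to 0.034.
- slide_back (a point): Centre of the slide's rear face (towards the robot, yellow), 37 mm above the bench: push here along the jig's +x. With the slide at 0 it is at jig x -75, y -40 mm. The steel bar is 130 mm wide (jig y), 20 mm thick, top 55 mm above the bench; from its +y end a low nose (top 28 mm) reaches in front of the cam. Behind the bar the plate is bare for 50 mm or more.
- pad_centre (a point): Centre of the green-covered note pad, loose, 80 mm (jig x) x 120 mm (jig y) x 30 mm, about 260 g, lying on the jig plate between the pusher bar and the fence. The slide pushes it; at home its centre is 40 mm short of the fence face, with up to 2 mm of play.
- spare_pad: Bystander: blue-covered note pad, 80 x 120 x 30 mm, origin at the centre of its underside.
- glue: Bystander: white bottle with an orange cap, 60 mm across, 150 mm tall, origin at the centre of its underside.
- ink_tin: Bystander: tin with a blue band, 90 mm across, 70 mm tall, origin at the centre of its underside.
- tape: Bystander: roll of amber tape lying flat, 90 mm across, 24 mm high, origin at the centre of its underside.
- brush: Bystander: flat brush lying down, origin at the middle of its underside.
- mug: Bystander: blue mug, 80 mm across, 90 mm tall, origin at the centre of its underside.
- weight: Bystander: dark steel paper weight, 56 mm across, 40 mm tall, origin at the centre of its underside.

How it is judged (in metres and radians):
On the way, in this order (a step that is already met when the one before it is completed fails the run):
1. the cam is turned to its low point, the slide not yet pushed home (value of joint cam between -0.35 and 0.35 rad and value of joint slide below 0.036 m), for 0.2 s.
2. the slide is pushed fully home with the cam low (value of joint cam between -0.35 and 0.35 rad and value of joint slide above 0.042 m), for 0.2 s.
At the end, for the whole second after the job is handed in: The cam is within 0.35 rad of its low point, the slide within 3 mm of its end stop, and the green pad lies flat on the jig, its far edge within 6 mm of the fence, square to it within 0.06 rad and within 15 mm of the slide's middle; all at rest (all of step 2 and x of pad_centre in the frame of jig above 0.026 m and y of pad_centre in the frame of jig between -0.055 and -0.025 m and angle between the x axis of pad_centre and the x axis of jig, either way round below 0.06 rad and angle between pad_centre's own z axis and vertical below 0.06 rad and height (world z) of pad_centre below 0.032 m and velocity of joint slide between -0.01 and 0.01 m/s and velocity of joint cam between -0.05 and 0.05 rad/s); the robot touches nothing.
It fails at once if the slide is pushed forward by more than 10 mm while the cam is still raised (value of joint cam above 0.6 rad and distance of slide_back from where it was at the start of the episode above 0.01 m).
It fails at once if the slide is forced against the cam (over 8 N) (contact force between nose and cam_disc above 8 N).
It fails at once if the green pad is pushed or gripped directly by the fingers (over 3 N) (contact force between the fingers and pad above 3 N).
It fails at once if the green pad is lifted (height (world z) of pad_centre above 0.045 m).
It fails at once if a bystander is moved by more than 25 mm, lifted or knocked over (distance of any of spare_pad, glue, ink_tin, tape, brush, mug, weight from where it was at the start of the episode above 0.025 m or angle between any of spare_pad, glue, ink_tin, tape, brush, mug, weight's own z axis and vertical above 0.3 rad).
It also fails if it takes over 51 s, if anything falls off the work surface, if the arm or the gripper's body presses on something with over 40 N, if the wrist force passes 120 N, or if a joint passes its speed limit or range.

## Working session

There is one attempt and no reset: what is moved stays moved. The work goes in short steps, each a Python script; the robot and the scene stay as the last script left them, time stands still between calls to the robot, and variables do not carry over. Pictures are saved under pics/ and viewed, about 8 in all and at most 12, crops included, and the job is handed in when it is done.

```bash
mkdir -p pics; ls; cat > h.py <<'E'
import numpy as np, cv2
from plant import robot
def cap(n,save=None):
    c=robot.capture(n)
    if save: cv2.imwrite('pics/'+save,cv2.cvtColor(c['image'],cv2.COLOR_RGB2BGR))
    return c
def f(c): return c['image'].shape[0]/2/np.tan(np.radians(c['vertical_fov'])/2)
def ray(c,u,v,z):
    T=np.array(c['cam_to_world']); d=T[:3,:3]@np.array([(u-c['cx'])/f(c),(v-c['cy'])/f(c),1]); o=T[:3,3]
    return o+d*(z-o[2])/d[2]
def proj(c,p):
    T=np.array(c['cam_to_world']); q=T[:3,:3].T@(np.array(p)-T[:3,3]); return q[:2]/q[2]*f(c)+[c['cx'],c['cy']]
E
python3 - <<'E'
from h import *
a=cap('top','top.png');b=cap('scene','scene.png')
for c in(a,b):print(np.round(c['cam_to_world'],2),c['cx'],c['cy'],c['vertical_fov'])
print(robot.get_orientation(),robot.get_t())
E
```

```text
pics
[[-2.0000e-02 -9.9000e-01  1.6000e-01  4.4862e+02]
 [-1.0000e+00  3.0000e-02  3.0000e-02  3.0670e+01]
 [-4.0000e-02 -1.5000e-01 -9.9000e-01  1.1200e+03]
 [ 0.0000e+00  0.0000e+00  0.0000e+00  1.0000e+00]] 247.2249565754839 193.42221194719673 46.99639827937796
[[-7.7000e-01  4.9000e-01 -4.1000e-01  9.9924e+02]
 [ 6.4000e-01  6.1000e-01 -4.7000e-01  5.2008e+02]
 [ 1.0000e-02 -6.2000e-01 -7.8000e-01  8.0885e+02]
 [ 0.0000e+00  0.0000e+00  0.0000e+00  1.0000e+00]] 255.11440440521505 194.5842517212607 49.71427603878692
[-3.09518744e+00 -5.29452789e-01  4.93375692e-04] 0.1
```

View pics/top.png

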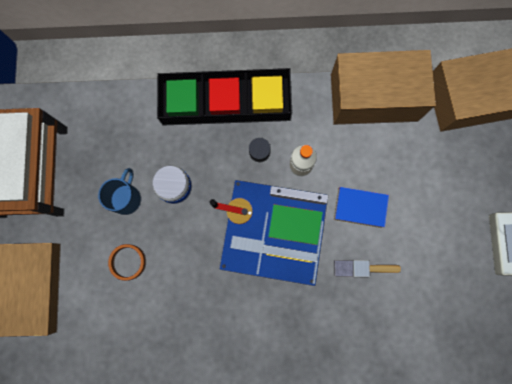

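View pics/scene.png

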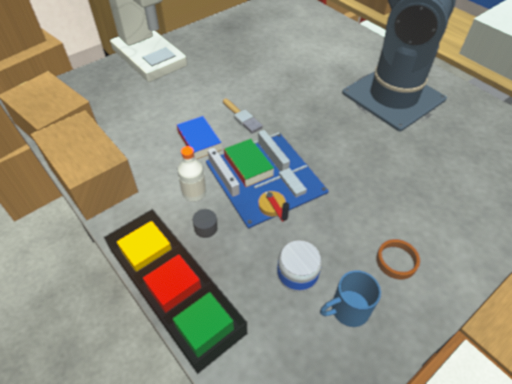

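The top view shows the jig with corners at about (235,181), (327,205), (314,285) and (221,268). Forward is up in the picture. The post is at (213,204), the disc at (239,211), and the yellow rear face is near (290,259). The scene view agrees: the post is at (284,213) and the ink tin is well clear of it. Next I'll measure.

```bash
cat > m.py <<'E'
from h import *
def comps(mask,c,z,amin=15):
    n,l,s,ce=cv2.connectedComponentsWithStats(mask.astype(np.uint8))
    return [(s[i,4],ce[i].round(1),ray(c,*ce[i],z)[:2].round(1)) for i in range(1,n) if s[i,4]>=amin]
def jig(c):
    h=cv2.cvtColor(c['image'],cv2.COLOR_RGB2HSV)
    m=((h[...,0]>100)&(h[...,0]<125)&(h[...,1]>150)).astype(np.uint8)
    # rectify onto plane z=12 at 2 px/mm is not needed: contour points -> world
    n,l,s,ce=cv2.connectedComponentsWithStats(m)
    ks=[i for i in range(1,n) if s[i,4]>10]
    return m,l,s,ce,ks
E
python3 - <<'E'
from m import *
for nm in('top','scene'):
    c=cap(nm); m,l,s,ce,ks=jig(c)
    for i in ks: print(nm,s[i],ce[i].round())
    h=cv2.cvtColor(c['image'],cv2.COLOR_RGB2HSV)
    box=(slice(150,300),slice(195,340)) if nm=='top' else (slice(120,230),slice(195,335))
    M=np.zeros(m.shape,np.uint8);M[box]=1
    if nm=='top': M[:,334:]=0
    mm=m*M
    if nm=='scene': mm[:160,:221]=0
    pts=np.argwhere(mm)[:,::-1]
    w=np.array([ray(c,*p,12)[:2] for p in pts],np.float32)
    (r)=cv2.minAreaRect(w); print('rect',r,cv2.boxPoints(r).round(1).tolist())
    H,S,V=h[...,0],h[...,1],h[...,2]
    print('green',comps((H>45)&(H<80)&(S>120)&(M>0),c,42))
    print('red',comps(((H<6)|(H>174))&(S>150)&(M>0),c,39))
    print('brass',comps((H>12)&(H<24)&(S>110)&(V>120)&(M>0),c,30))
    print('yellow',comps((H>=22)&(H<36)&(S>80)&(M>0),c,37,4))
    print('black',comps((V<45)&(M>0),c,91,5))
a=cv2.imread('pics/top.png')[165:300,195:345];b=cv2.imread('pics/scene.png')[115:235,190:340]
a=cv2.resize(a,None,fx=4,fy=4,interpolation=3);cv2.imwrite('pics/crop.png',a)
E
```

```text
top [  0  31  17  52 707] [ 7. 59.]
top [255  73  17   2  18] [263.  74.]
top [100 175  32  37 490] [119. 196.]
top [ 220  181  106  104 4328] [266. 238.]
top [171 183  20  20  56] [183. 195.]
top [ 336  187   52   40 1584] [362. 207.]
rect ((524.462890625, 3.7709197998046875), (236.18466186523438, 226.5419464111328), 78.87971496582031) [[390.5, -90.30000305175781], [612.7999877929688, -134.0], [658.4000244140625, 97.80000305175781], [436.1000061035156, 141.5]]
green [(np.int32(1604), array([295.2, 224.2]), array([538.5, -48.6]))]
red [(np.int32(147), array([228.4, 207.8]), array([583.7, 114. ]))]
brass [(np.int32(54), array([305.7, 152.2]), array([720.7, -83.2])), (np.int32(159), array([240.6, 203.7]), array([594.3,  84. ])), (np.int32(181), array([237.8, 217.2]), array([560.8,  91.7]))]
yellow [(np.int32(67), array([288.9, 257.7]), array([458.4, -30.6]))]
black [(np.int32(42), array([259.9, 158.5]), array([693.6,  32.6])), (np.int32(37), array([213.3, 203.2]), array([589.3, 145.5]))]
scene [472   0  30   8 126] [487.   2.]
scene [178 117  42  35 831] [198. 133.]
scene [273 137  32 
[... 174 characters left out ...]
1933135986328125), (234.90711975097656, 225.01953125), 78.81586456298828) [[393.0, -86.19999694824219], [613.7999877929688, -129.89999389648438], [659.2999877929688, 100.5999984741211], [438.6000061035156, 144.1999969482422]]
green [(np.int32(1029), array([248.1, 158.6]), array([539.8, -46. ]))]
red [(np.int32(105), array([275.7, 206.1]), array([584.2, 110.3]))]
brass [(np.int32(104), array([278.6, 198.5]), array([558.7,  92.9])), (np.int32(220), array([266.4, 205.8]), array([595.6,  91. ]))]
yellow [(np.int32(5), array([242.6, 176. ]), array([584.6, -12.3])), (np.int32(61), array([278.8, 197.8]), array([560.9,  95.4])), (np.int32(130), array([265.4, 204.2]), array([598. ,  89.7]))]
black []
```

View pics/crop.png

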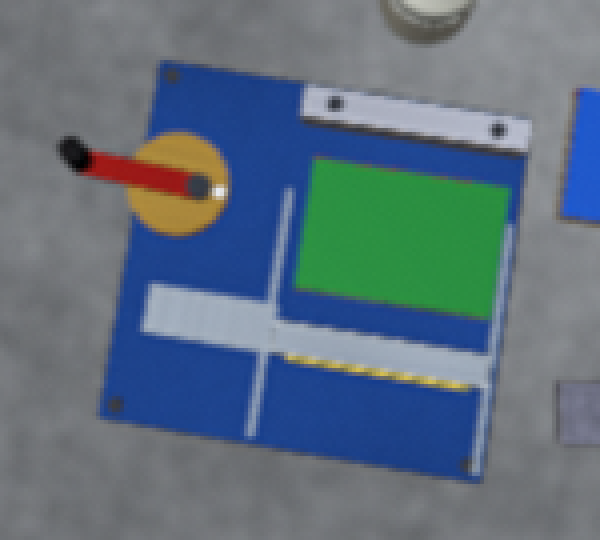

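Both views agree. The jig origin is about (539,-2) with yaw about -0.194, the cam is at about 1.56 rad and the slide is near 0. I'll check the bystander positions and reachability, then push the post with the shut fingers.

```bash
cat > j.py <<'E'
from m import *
YAW=-0.1945; ex=np.array([np.cos(YAW),np.sin(YAW)]); ey=np.array([-ex[1],ex[0]])
O=np.array([525.3,5.5])+15*ex-5*ey
W=lambda x,y,z:[*(O+x*ex+y*ey),z]
J=lambda p:np.array([(np.array(p[:2])-O)@ex,(np.array(p[:2])-O)@ey])
ROT=[np.pi*np.cos(YAW/2),np.pi*np.sin(YAW/2),0]
def fin(th,d):
    return W(20+75*np.cos(th)-d*np.sin(th),85+75*np.sin(th)+d*np.cos(th),50)
E
python3 - <<'E'
from j import *
c=cap('top')
print('pivot px',proj(c,W(20,85,44)),'expect ~244.5,211.5; post px',proj(c,W(20+75*np.cos(1.56),85+75*np.sin(1.56),91)),'vs 213.3,203.2')
print('fence front corners',[proj(c,W(72,y,52)).round(1) for y in(-110,30)],'slide rear top',[proj(c,W(-75,y,55)).round(1) for y in(-105,25)])
print('tin',J(ray(c,171,183,70)),'glue',J(ray(c,306,152,150)),'post',J(ray(c,213.3,203.2,91)),J(ray(c,213.3,203.2,80)))
for p in(fin(1.56,32),fin(0.8,22),fin(0,22),W(-110,-40,30),W(-41,-40,30)): print(np.round(p),robot.solve_ik(p,ROT))
E
```

```text
pivot px [243.23828125 210.64032901] expect ~244.5,211.5; post px [211.10199737 202.75366092] vs 213.3,203.2
fence front corners [array([325.9, 202.5]), array([268.9, 193.1])] slide rear top [array([315. , 262.6]), array([260.9, 253.2])]
tin [ 54.64619096 268.39334345] glue [162.64667071 -38.32934803] post [ 20.62617282 154.66963579] [ 21.86324482 156.16404595]
[559. 157.  50.] [-0.35239333  0.65264233 -0.00378589  1.88502355  0.00404857  0.60393407
 -2.1240299 ]
[624. 138.  50.] [-2.90788702e-01  7.15185723e-01 -2.16402251e-04  1.72505883e+00
  2.19926893e-04  7.01348122e-01 -2.05641642e+00]
[653.  84.  50.] [-0.22645215  0.73816934  0.04527661  1.67196551 -0.04556226  0.73248439
 -1.92436021]
[423. -20.  30.] [-0.10114931  0.55678841  0.05524834  2.29792832 -0.10257531  0.28899723
 -1.72117938]
[491. -34.  30.] [-0.08033194  0.60803242  0.07893119  2.12832856 -0.11349306  0.40904303
 -1.676599  ]
```

```bash
python3 - <<'E'
from j import *
robot.grip(0)
p=fin(1.56,34)
robot.reach(p[:2]+[180],ROT)
robot.move_l(p,speed=120)
print('start',robot.get_t(),J(robot.get_eef_pos()),robot.get_ft_force())
c=cap('top','t2.png');
robot.move_l(fin(1.56,22),speed=60); print(robot.get_ft_force().round(1) if hasattr(robot.get_ft_force(),'round') else robot.get_ft_force())
for th in (1.35,1.15,.95,.75,.55):
    robot.move_l(fin(th,22),speed=70)
    F=np.array(robot.get_ft_force()); print(th,F.round(1),round(robot.get_t(),1))
    if np.linalg.norm(F)>30: print('STOP');break
c=cap('top','t3.png')
a=cv2.imread('pics/t2.png')[140:300,190:345];b=cv2.imread('pics/t3.png')[140:300,190:345]
cv2.imwrite('pics/c2.png',cv2.resize(np.hstack([a,b]),None,fx=2.5,fy=2.5,interpolation=3))
E
```

```text
start 5.275 [-12.77360796 160.59763758] [-0.31077633  0.56436856  0.48179338]
[-0.6 -0.9 -1.6]
1.35 [-0.  -0.4 -0.7] 6.1
1.15 [ 0.8 -0.1  0.4] 6.4
0.95 [-2.5  1.1  9. ] 6.8
0.75 [-1.5 -0.4  0.8] 7.2
0.55 [-2.7 -0.6  0.8] 7.6
```

View pics/c2.png

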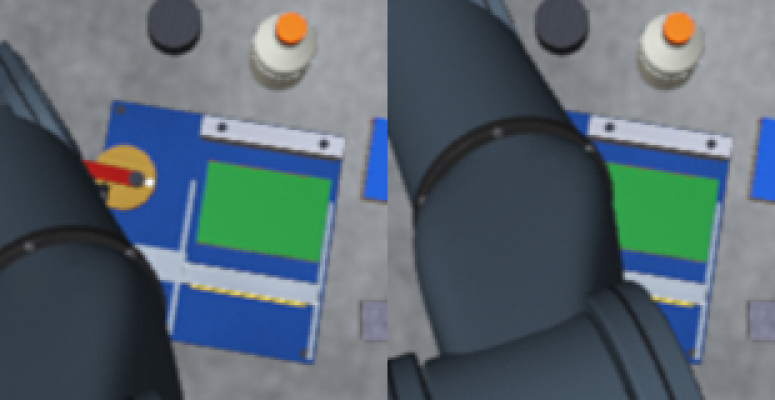

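The arm hides the cam from the top camera, though the slide and pad haven't moved. I'll check with the scene camera.

```bash
python3 - <<'E'
from j import *
cap('scene','s2.png');cap('wrist','w2.png')
a=cv2.resize(cv2.imread('pics/s2.png')[110:250,190:350],None,fx=3,fy=3,interpolation=3)[:384]
b=cv2.imread('pics/w2.png')
a=cv2.resize(a,(420,384))
cv2.imwrite('pics/c3.png',cv2.resize(np.hstack([a,b]),(800,330)))
print(J(robot.get_eef_pos()),robot.get_ft_force())
E
```

```text
[ 72.46764384 143.25285515] [-1.53197524  0.61484385  2.07543797]
```

View pics/c3.png

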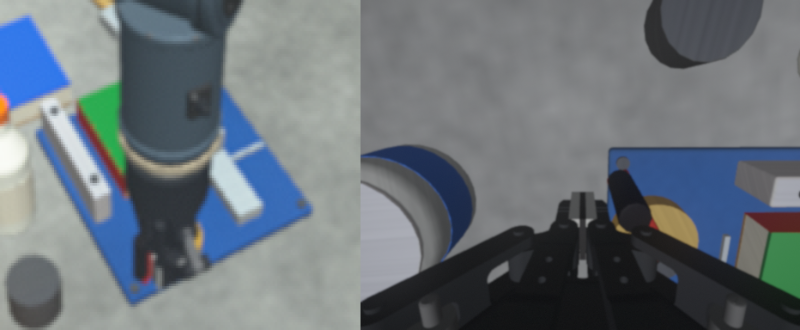

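The wrist view shows the post at (625,200), touching the fingers at (583,230) and moving with them. I'll continue the arc to 0, back off and look.

```bash
python3 - <<'E'
from j import *
for th in (.4,.25,.12,0):
    robot.move_l(fin(th,22),speed=60)
    F=np.array(robot.get_ft_force()); print(th,F.round(1),round(robot.get_t(),1))
    if np.linalg.norm(F)>30: print('STOP');break
robot.move_l(fin(th,45),speed=100)
p=robot.get_eef_pos(); robot.move_l([p[0],p[1],180],speed=200)
robot.reach(W(-112,-40,180),ROT)
print(robot.get_t())
c=cap('scene','s3.png');cap('top','t4.png')
h=cv2.cvtColor(c['image'],cv2.COLOR_RGB2HSV);H,S,V=[h[...,i] for i in range(3)]
M=np.zeros(H.shape,bool);M[120:235,195:335]=1
for a,px,w in comps(((H<6)|(H>174))&(S>150)&M,c,39): print('red',a,px,J(w))
a=cv2.resize(cv2.imread('pics/s3.png')[110:250,190:350],(400,350),interpolation=3)
b=cv2.resize(cv2.imread('pics/t4.png')[140:300,190:345],(388,350),interpolation=3)
cv2.imwrite('pics/c4.png',np.hstack([a,b]))
E
```

```text
0.4 [-0.8 -0.1  2.8] 8.1
0.25 [-1.  -1.3  3.5] 8.4
0.12 [-1.4  0.6  4.5] 8.7
0 [-1.5  1.4  4.4] 9.0
11.2417
red 17 [238.8 173.4] [ 51.94585811 -11.47155374]
red 128 [254.5 201.2] [59.04540419 83.38927298]
```

View pics/c4.png

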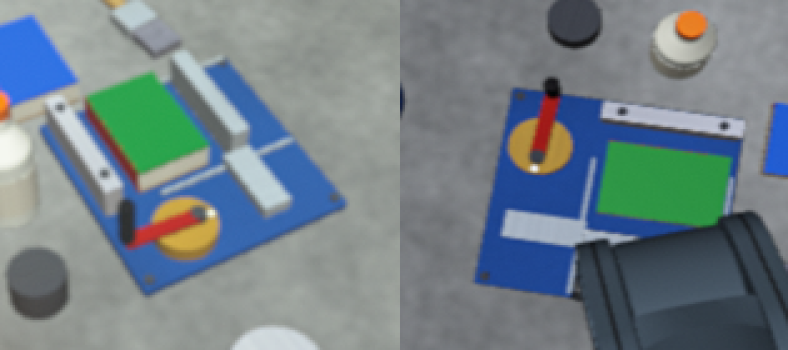

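The lever's red centre is at jig (59,83), so the cam is at about -0.04 rad. The slide and pad are unmoved. Now I'll push the slide.

```bash
python3 - <<'E'
from j import *
robot.move_l(W(-112,-40,32),speed=120)
F0=np.array(robot.get_ft_force()); print(F0.round(1),J(robot.get_eef_pos()))
robot.move_l(W(-92,-40,32),speed=60)
x=-92
while x<-28:
    x+=6 if x<-56 else 1.0
    robot.move_l(W(x,-40,32),speed=50)
    F=np.array(robot.get_ft_force())-F0; fx=F[:2]@ex
    print(x,J(robot.get_eef_pos()).round(1),fx.round(1),(F[:2]@ey).round(1),F[2].round(1))
    if fx<-14: break
print(robot.get_t())
c=cap('scene','s4.png')
cv2.imwrite('pics/c5.png',cv2.resize(cv2.imread('pics/s4.png')[110:250,190:350],(640,560),interpolation=3))
E
```

```text
[-0.7 -0.1  0.7] [-111.69757588  -39.91507076]
-86 [-85.7 -40. ] 0.2 -0.2 -0.6
-80 [-79.8 -40. ] 1.7 0.4 -1.3
-74 [-73.6 -40. ] 2.2 0.2 -0.2
-68 [-67.5 -40. ] 1.0 0.9 -0.2
-62 [-61.6 -40. ] 1.7 0.8 -0.3
-56 [-56. -40.] -0.8 1.2 -1.6
-55.0 [-55.6 -40.1] -3.9 0.6 -0.3
-54.0 [-54.2 -40.1] -3.0 0.8 -1.1
-53.0 [-53. -40.] -3.6 0.6 -1.9
-52.0 [-52. -40.] -3.8 -0.7 -2.3
-51.0 [-51. -40.] -3.8 0.1 -2.6
-50.0 [-50.  -40.1] -1.3 0.2 -3.7
-49.0 [-48.9 -40. ] -3.0 0.1 -3.1
-48.0 [-47.9 -40. ] -2.6 0.8 -3.6
-47.0 [-46.9 -40. ] -3.0 0.3 -2.7
-46.0 [-45.9 -40. ] -3.8 -0.4 -4.1
-45.0 [-44.9 -40. ] -3.1 0.8 -3.6
-44.0 [-43.9 -40. ] -3.4 -0.6 -3.5
-43.0 [-42.9 -40. ] -3.6 -0.7 -4.3
-42.0 [-41.9 -40. ] -2.5 0.9 -3.1
-41.0 [-40.9 -40. ] -2.0 0.7 -3.2
-40.0 [-40.8 -40. ] -6.2 0.7 -0.1
-39.0 [-40.8 -40. ] -9.7 1.0 3.6
-38.0 [-40.8 -40. ] -11.8 0.9 7.7
-37.0 [-40.8 -40. ] -16.4 1.8 10.4
19.5583
```

View pics/c5.png

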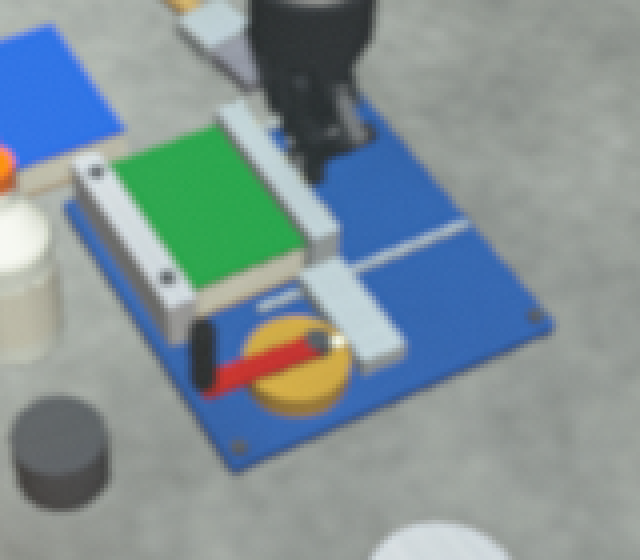

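The slide hit its stop hard at TCP jig x -40.8, against -41 expected. The pad now sits flush between the bar and the fence, and the lever still points at the fence end. I'll retract and do a final check.

```bash
python3 - <<'E'
from j import *
robot.move_l(W(-80,-40,32),speed=80); robot.move_l(W(-100,-40,200),speed=200)
robot.reach([300,-420,250],ROT); robot.pause(.5)
print(robot.get_ft_force(),robot.get_t())
c=cap('top','t5.png');h=cv2.cvtColor(c['image'],cv2.COLOR_RGB2HSV);H,S,V=[h[...,i] for i in range(3)]
M=np.zeros(H.shape,bool);M[175:300,200:335]=1
g=(H>45)&(H<80)&(S>120)&M
w=np.array([J(ray(c,*p,42)) for p in np.argwhere(g)[:,::-1]],np.float32)
print('pad rect in jig',cv2.minAreaRect(w))
for a,px,q in comps(((H<6)|(H>174))&(S>150)&M,c,39): print('red',a,J(q))
cv2.imwrite('pics/c6.png',cv2.resize(cv2.imread('pics/t5.png')[130:300,150:400],(800,544),interpolation=3))
E
```

```text
[ 0.62408827 -0.67962493 -0.54379755] 23.35
pad rect in jig ((31.329750061035156, -45.32960891723633), (77.54209899902344, 119.2949447631836), 0.3255913555622101)
red 136 [58.70502341 80.97802   ]
```

View pics/c6.png

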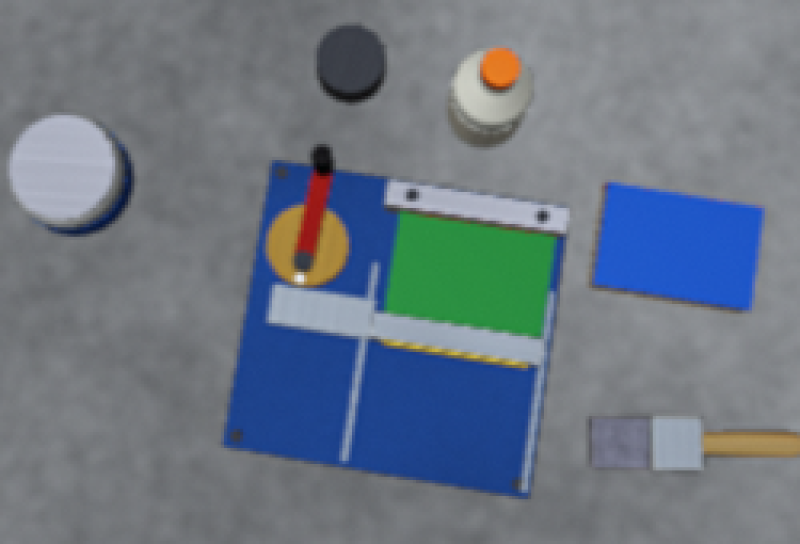

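```bash
python3 -c "
from plant import robot
robot.sign_off()"
```

```text
the job is handed in; nothing more can be done
```

The cam is turned to its low point, the slide is fully home and the green pad is seated against the fence. I handed the job in at about 23 s of the 51 s allowed; the sign-off gives no verdict.

- **Cam:** I pushed the black post clockwise from about 1.56 rad with the shut fingertips. The scene camera put it at about -0.04 rad before I touched the slide. The top camera gave about -0.1 rad at the end.
- **Slide:** I pushed the yellow face forward at about 3–4 N until it met its stop. The force then rose to about 16 N with no further movement. The fingers stopped at jig x -40.8 mm, where I expected -41 mm from the end stop.
- **Pad:** After backing off, the pad centre measured jig (31, -45) mm and was square to within about 0.006 rad. The top camera reads about 3 mm low in y, so the true y is nearer -42 mm. Both are within the limits.
- **Surroundings:** The arm is clear of the jig, and the bystanders in the last picture look unmoved. The mug and tape were outside that crop, and the arm never went near them.

The top and scene cameras disagreed by about 3 mm on the jig's position. I used the average of the two, and every margin was wider than that. No check failed.

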